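Load the tape stand and hold it up off the register

TASK

The tape stand is standing on the blue register: leave it there while you put the large yellow roll of tape over its knob and down onto its base, then the small green roll on top, each lying flat, centred on the post and let go. Then take the stand by its black knob, lift it about 10 cm clear of the register and finish while still holding it there, steady and level, so that the clerk can draw the register out. Do not tip the stand, and leave the register, phone, basket, stamp and stapler where they are.

Things in the scene. Friction and masses are not known exactly. Their poses are not given: they have to be found in the camera images.
- stand: tape stand, 0.3 to 0.5 kg, loose, upright on top of the register: a round dark steel base 90 mm across and 8 mm thick, a steel post 12 mm across rising from its centre, and on the post a black upright cylindrical knob 24 mm across, 26 mm tall, reaching from 40 to 66 mm above the underside of the base. Origin at the centre of the underside of the base, z up along the post. With both rolls on, their top lies 38 mm above the origin, 2 mm below the knob's lower end.
- large_roll: roll of yellow tape on a cardboard core, lying flat on the desk: 66 mm outside diameter, 15 mm thick, hole 40 mm across right through (passes over the 24 mm knob), about 60 g. Origin at the centre of its underside, z along its axis.
- small_roll: roll of green tape on a cardboard core, lying flat on the desk: 54 mm outside diameter, 15 mm thick, hole 40 mm across right through, about 35 g. Origin at the centre of its underside, z along its axis. The two rolls lie on either side of the register; which is on which side varies.
- register: thick bound ledger with blue covers, 240 mm (its x) by 180 mm (its y) by 35 mm high, 1.3 kg, lying loose flat on the desk under the stand. Origin at the centre of its underside, so its top is 35 mm above it. Bystander: not to be shifted.
- phone: grey phone with a black screen, 145 x 72 x 8 mm, lying flat on the desk, long along its x; origin at the centre of its underside. Bystander.
- basket: grey open plastic desk basket with pens and odds and ends, 130 mm (x) by 180 mm (y), 70 mm high, a marker sticking out to about 105 mm; origin at the centre of its underside. Bystander.
- stamp: rubber stamp with a red handle, foot 50 x 30 mm, 57 mm tall, standing on the desk; origin at the centre of its underside. Bystander.
- stapler: blue and black stapler, 120 mm long (x), 34 mm wide, 50 mm high, on the desk; origin at the centre of its underside. Bystander.
Not all that is in view belongs to the job. What is meant by the small_roll is not pink, purple or red, and is the smaller of those in its own colour.

How it is judged (in metres and radians):
On the way, in this order (a step that is already met when the one before it is completed fails the run):
1. the large roll lies flat and centred on the base of the stand, let go, while the stand stands on the register (height (world z) of stand between 0.03 and 0.042 m and angle between stand's own z axis and vertical below 0.06 rad and horizontal distance between large_roll and stand below 0.008 m and z of large_roll in the frame of stand between 0.005 and 0.012 m and angle between large_roll's own z axis and vertical below 0.1 rad and contact force between the fingers and large_roll below 0.1 N and linear speed of large_roll below 0.02 m/s), for 0.2 s.
2. the small roll lies flat and centred on the large one, let go, while the stand stands on the register (height (world z) of stand between 0.03 and 0.042 m and angle between stand's own z axis and vertical below 0.06 rad and horizontal distance between each of large_roll, small_roll and stand below 0.008 m and z of large_roll in the frame of stand between 0.005 and 0.012 m and angle between each of large_roll, small_roll's own z axis and vertical below 0.1 rad and z of small_roll in the frame of stand between 0.02 and 0.027 m and contact force between the fingers and small_roll below 0.1 N and linear speed of small_roll below 0.02 m/s), for 0.2 s.
At the end, for the whole second after the job is handed in: Still gripped (over 2 N), stand 60-150 mm above the register, not touching it, tilt < 0.09 rad, slower than 20 mm/s and 0.15 rad/s; both rolls flat (0.1 rad), large below small, within 8 mm of the post axis and 4 mm of seated height; register flat; it and bystanders within 30 mm of their starts (height (world z) of stand between 0.095 and 0.185 m and angle between stand's own z axis and vertical below 0.09 rad and linear speed of stand below 0.02 m/s and angular speed of stand below 0.15 rad/s and contact force between the fingers and stand above 2 N and contact force between stand and register below 0.05 N and height (world z) of register below 0.004 m and angle between register's own z axis and vertical below 0.03 rad and horizontal distance between each of large_roll, small_roll and stand below 0.008 m and z of large_roll in the frame of stand between 0.005 and 0.012 m and angle between each of large_roll, small_roll's own z axis and vertical below 0.1 rad and z of small_roll in the frame of stand between 0.02 and 0.027 m and distance of each of register, phone, basket, stamp, stapler from where it was at the start of the episode below 0.03 m); the arm keeps its last pose, push and grip.
It fails at once if the stand is tipped more than about 17 degrees (angle between stand's own z axis and vertical above 0.3 rad).
It fails at once if the register is shifted by more than 30 mm (distance of register from where it was at the start of the episode above 0.03 m).
It fails at once if the phone, basket, stamp or stapler is shifted by more than 30 mm (distance of any of phone, basket, stamp, stapler from where it was at the start of the episode above 0.03 m).
It also fails if it takes over 70 s, if anything falls off the work surface, if the arm or the gripper's body presses on something with over 40 N, if the wrist force passes 120 N, or if a joint passes its speed limit or range.

ROBOT

A 7-joint arm with a two-finger parallel gripper is mounted at the origin on the work surface. World frame = base frame: x ahead of the robot, y to its left, z up, the work surface at z = 0. Lengths are in m, angles in degrees, forces in N, time in s.
With the tool pointing down it reaches from about 0.425 to 0.95 m from the base axis. Payload 4.7 kg.
Tool frame: the origin (TCP) lies between the finger pads; the fingertips stand 22 mm ahead of it and the grasp point (between the pads) lies 3 mm ahead of it; z points along the fingers, y is the line along which they close (so a half turn about z gives the same grasp; the last joint's range is limited). The gripper opens to 85 mm and grips with 20 to 120 N. Pads are 22 mm wide; open, the fingers measure 114 mm over their backs; the gripper's body (76 mm by 85 mm) begins 54 mm behind the grasp point. The pads swing forward as they close: fully open they stand 13 mm farther back than shut.
Start: joints at [-72.13, 26.849, -2.785, 87.806, 1.381, 65.374, -4.715], TCP at [0.226, 0.636, 0.253] pointing down, gripper open.
Joint ranges: [-148.3, 148.3], [-19.14, 114.17], [-79.39, 73.82], [5.75, 140.21], [-59.74, 239.74], [12.07, 113.84], [-152.46, 152.46]. Speed limits (degrees/s): [147.25, 147.25, 180, 180, 180, 180, 180].

INTERFACE

Orientations are given as [roll, pitch, yaw] about the fixed x, y, z axes, in that order (R = Rz(yaw) Ry(pitch) Rx(roll)).
In Python, from bench import status, snapshot, manip, look_for, silhouettes, place_of gives the robot as it stands.
- The arm moves only by the shell command python3 -m pendant 'ROWS' [FORCE]. ROWS is JSON, one flat list of numbers, 7 for each row, row after row: the turn, a rotation vector about the world's x, y, z in rad, then the shift along the world's x, y, z in mm, then the closure in counts, from 0 (fully open) to 255 (shut). A call has exactly 5 rows; each row shifts and turns the commanded pose from where the row before left it; what a row does not reach is not made up. A row lasts 1/10 s, in which the tool goes at most 50 mm and 8.59 degrees, less where a joint would pass 70% of its speed; a pose out of reach is approached as far as the arm can. A call is refused whole if a number of a shift passes 50 or a number of a turn 0.15, either way. A call with a gripper value outside its range is refused whole. The fingers move at their own pace and stop on an object; FORCE is the grip in N (left out, the last holds). Time passes only in rows, so rows that do not move let the fingers close, or fill a call up. It gives the time, the measured TCP pose, the force, the opening and the grip force at its end, in the units of the state.
- status.state(): the state, without advancing time (a new reading comes with each control period).
- snapshot(name): name is "scene" or "top"; returns a dict with "img" (400x640x3 uint8, blue, green, red), "vertical_fov" (degrees; the focal length in pixels is half the picture's height over the tangent of half this angle, whatever the lens; pixels are square), "cx", "cy" (the principal point, pixels), "rvec" (rotation vector, rad) and "tvec" (3), from world to camera coordinates, as OpenCV has them. Camera axes: x right, y down, z forward; pixel columns grow to the right and rows downward; lengths in m; the calibration is good to about 2 mm. A picture is of the moment at which its call begins. There is no depth.
- manip.sign_off(): hands the job in; it is judged then, once.
Trained networks look in the newest picture that a camera, given by its name, has taken for a name from the list of things; names that differ only in an ending like _2 or _b are one class to them, and where a whole thing is asked for, a point or a joint stands for the part that bears it (a point fixed in the world has none). Each returns a list of dicts, best first, with "p" (0 to 1); they miss things now and then, are a little off and sometimes report something else, mostly with a low value. They report only what shows in the picture. A call takes as long as a camera call. They do not tell look-alikes from the thing itself.
- look_for(target, camera): "xy" ([column, row] in pixels, amid what is visible of it).
- silhouettes(target, camera): "pixels" (400x640 bool, what is visible of it) and "xy" ([column, row] in pixels, amid what is visible of it).
- place_of(target, camera): "xy" ([column, row] in pixels: a listed point, or the origin of a listed thing).
The state is a dict: "clock": time; "joints": joint angles; "qd": joint speeds; "joint_efforts": joint torques, N m; "eef_pos": TCP position; "orientation": TCP orientation; "ft_force": force on the tool from outside, world axes, zero at the start; "moment": the same for the moment, N m; "opening": finger opening in m; "grip_force": force on a finger pad.
Only numpy, scipy, OpenCV 4.12 (cv2) and the standard library are available. Lean on these libraries where they do the work, as an engineer would, in place of code of your own. Each camera call takes 0.05 s, during which the arm holds its last target. There are 200 camera calls.

## Working session

There is one attempt and no reset: what is moved stays moved. The work goes in short steps, Python scripts to look and compute and a shell command to move; the robot and the scene stay as the last step left them, time stands still between calls to the robot, and variables do not carry over. Pictures are saved under pics/ and viewed, at most 10 in all, crops included, and the job is handed in when it is done.

```bash
mkdir -p pics
cat > h.py <<'E'
import numpy as np, cv2
from bench import status, snapshot, manip, look_for, silhouettes, place_of
def cam(s):
    f=200/np.tan(np.radians(s["vertical_fov"]/2)); 
    K=np.array([[f,0,s["cx"]],[0,f,s["cy"]],[0,0,1.]])
    R=cv2.Rodrigues(np.array(s["rvec"],float))[0]; return K,R,np.array(s["tvec"],float).ravel()
def ray(s,uv,z):
    K,R,t=cam(s); d=R.T@np.linalg.inv(K)@np.array([uv[0],uv[1],1.]); c=-R.T@t
    return (c+d*(z-c[2])/d[2])
def proj(s,p):
    K,R,t=cam(s); q=K@(R@np.array(p,float)+t); return q[:2]/q[2]
E
python3 - <<'E'
from h import *
for c in("scene","top"):
    s=snapshot(c); cv2.imwrite(f"pics/{c}0.png",s["img"])
    K,R,t=cam(s); print(c,K[0,0],s["cx"],s["cy"],(-R.T@t).round(3), s.get("dist"))
    for n,z in(("stand",.035),("large_roll",0),("small_roll",0),("register",0),("phone",0),("basket",0),("stamp",0),("stapler",0)):
        for r in place_of(n,c)[:4]: print(n,np.round(r["xy"]),round(r["p"],2),ray(s,r["xy"],z).round(3))
st=status.state();print(st)
E
```

```text
scene 486.8597622515566 313.04741896587876 205.72373121583487 [1.308 0.22  0.809] None
stand [336. 240.] 0.92 [0.594 0.045 0.035]
large_roll [458. 247.] 0.83 [0.496 0.303 0.   ]
small_roll [283. 176.] 0.93 [ 0.382 -0.161 -0.   ]
small_roll [176. 189.] 0.78 [ 0.52  -0.398  0.   ]
small_roll [219. 190.] 0.73 [ 0.486 -0.294  0.   ]
small_roll [262. 202.] 0.66 [ 0.497 -0.174  0.   ]
register [324. 238.] 0.83 [0.565 0.008 0.   ]
register [220. 189.] 0.54 [ 0.485 -0.294  0.   ]
phone [450. 325.] 0.81 [0.71  0.309 0.   ]
basket [160. 249.] 0.9 [ 0.712 -0.33   0.   ]
stamp [472. 202.] 0.7 [0.333 0.32  0.   ]
stamp [450. 327.] 0.36 [0.715 0.311 0.   ]
stapler [244. 152.] 0.8 [ 0.318 -0.302  0.   ]
top 414.034905358072 322.98947985464315 197.3871420687251 [ 0.327 -0.036  0.975] None
stand [288. 166.] 0.58 [0.593 0.045 0.035]
large_roll [181. 210.] 0.96 [0.498 0.304 0.   ]
small_roll [379. 262.] 0.87 [ 0.366 -0.163  0.   ]
small_roll [427. 214.] 0.82 [ 0.477 -0.281  0.   ]
small_roll [472. 199.] 0.82 [ 0.511 -0.393  0.   ]
small_roll [488. 241.] 0.71 [ 0.411 -0.42   0.   ]
register [302. 181.] 
[... 205 characters left out ...]
{'clock': 0.9, 'joints': array([-72.1291532 ,  26.84737676,  -2.78396502,  87.80441039,
         1.37966752,  65.37386839,  -4.71615875]), 'qd': array([ 0.11750661,  0.08312018,  0.01728042,  0.06501203, -0.04258802,
       -0.00959939, -0.10490492]), 'joint_efforts': array([ 5.80481689e-07, -5.10149825e+01, -4.66418895e-02, -2.38012755e+01,
        1.08556228e-02,  7.84760541e-04, -3.03395112e-06]), 'eef_pos': array([0.2255838 , 0.63622076, 0.25336176]), 'orientation': array([ 1.79992328e+02, -3.28999918e-03,  1.60472102e+02]), 'ft_force': array([ 0.38249422,  0.92916276, -0.2284808 ]), 'moment': array([0.02581692, 0.0057517 , 0.04316922]), 'grip_force': 0.0, 'opening': 0.08562532159143081}
```

View pics/scene0.png

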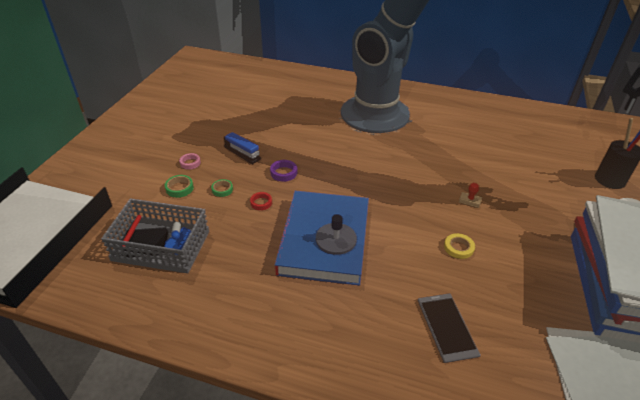

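View pics/top0.png

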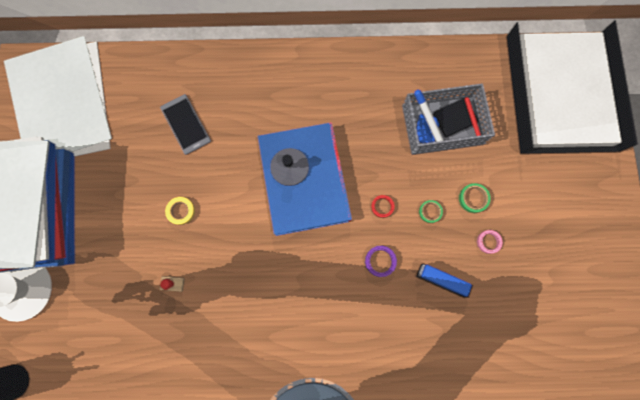

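Top view candidates: yellow ring (180,210), the only yellow one, is large_roll. There are two green rings, (431,211) smaller and (475,198) larger. Red (383,206), pink (489,241) and purple (379,261) are distractors. I choose green (431,211), which is (220,188) in scene. Next I'll check the sizes and fit the positions.

```bash
cat >> h.py <<'E'
from scipy.optimize import least_squares
A=np.linspace(0,2*np.pi,60)
def hull_c(pts):
    h=cv2.convexHull(np.array(pts,np.float32)); m=cv2.moments(h)
    return np.array([m["m10"]/m["m00"],m["m01"]/m["m00"]]),m["m00"]
def fit(s,mask,r,z0,z1):
    "centre and area ratio of an upright cylinder whose filled outline matches the mask's hull"
    ys,xs=np.nonzero(mask); c,a=hull_c(np.c_[xs,ys]); per=2*np.sqrt(np.pi*a)
    a+=per/2  # hull through pixel centres loses half a pixel
    f=lambda p:hull_c([proj(s,[p[0]+r*np.cos(t),p[1]+r*np.sin(t),z]) for t in A for z in(z0,z1)])
    p=least_squares(lambda p:f(p)[0]-c,ray(s,c,z0)[:2],diff_step=1e-4).x
    return p,np.sqrt(a/f(p)[1])
def biggest(m,uv,rad):
    "largest component of m within rad of uv"
    w=np.zeros(m.shape,np.uint8); cv2.circle(w,tuple(int(v) for v in uv),rad,1,-1)
    n,l,st,_=cv2.connectedComponentsWithStats((m&(w>0)).astype(np.uint8))
    return l==1+np.argmax(st[1:,4])
def hsv(s): return [x.astype(int) for x in cv2.split(cv2.cvtColor(s["img"],cv2.COLOR_BGR2HSV))]
def yel(s): h,S,v=hsv(s); return (abs(h-28)<8)&(S>150)&(v>90)
def grn(s): h,S,v=hsv(s); return (abs(h-60)<20)&(S>90)
def dark(s): h,S,v=hsv(s); return (S<120)&(v<140)
E
python3 - <<'E'
from h import *
for c,P in(("top",[(180,210),(431,211),(475,198),(290,167)]),("scene",[(460,246),(222,188),(179,185),(336,235)])):
    s=snapshot(c)
    for n,f,uv,r,z0,z1,rad in(("yellow",yel,P[0],.033,0,.015,25),("green",grn,P[1],.027,0,.015,20),("green2",grn,P[2],.027,0,.015,22),("base",dark,P[3],.045,.035,.043,32)):
        m=biggest(f(s),uv,rad); p,q=fit(s,m,r,z0,z1); print(c,n,p.round(4),q.round(3))
        if n=="base": ys,xs=np.nonzero(m); print(xs.min(),xs.max(),ys.min(),ys.max())
    if c=="top":
        a=cv2.resize(s["img"][120:280,240:520],None,fx=2.8,fy=2.8,interpolation=cv2.INTER_CUBIC); cv2.imwrite("pics/crop1.png",a)
    for r in silhouettes("stand",c)[:1]:
        ys,xs=np.nonzero(r["pixels"]); print(r["p"],xs.min(),xs.max(),ys.min(),ys.max())
E
```

```text
top yellow [0.4961 0.2828] 0.488
top green [ 0.4826 -0.2892] 0.991
top green2 [ 0.5129 -0.3958] 1.287
top base [0.59   0.0413] 1.01
271 308 148 185
0.89 269 307 148 185
scene yellow [0.4977 0.3043] 0.98
scene green [ 0.4842 -0.2876] 0.981
scene green2 [ 0.5118 -0.3949] 1.261
scene base [0.5858 0.0408] 1.093
315 356 214 254
0.7 316 356 214 254
```

View pics/crop1.png

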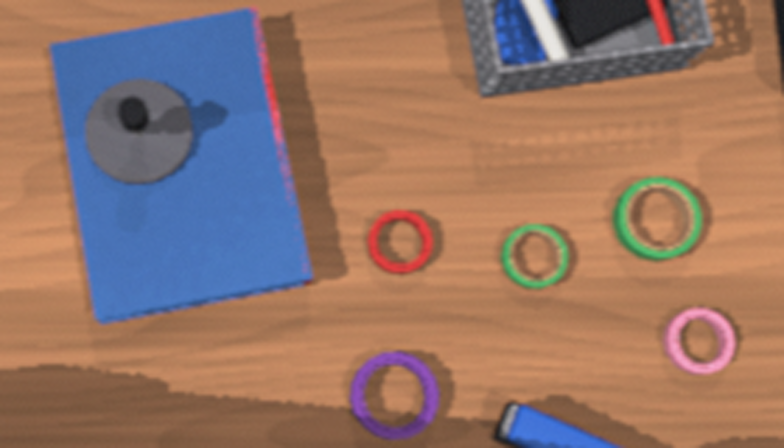

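The crop shows small green at (431,211), whose size fits 54 mm; the other green is 1.28 times larger and so a decoy. The stand is at (289,167). Now moving above the yellow roll.

```bash
python3 -m pendant '[0,0,0,18,-22,-7,0,0,0,0,18,-22,-7,0,0,0,0,18,-22,-7,0,0,0,0,18,-22,-7,0,0,0,0,18,-22,-7,0]' 30
python3 -m pendant '[0,0,0,18,-22,-7,0,0,0,0,18,-22,-7,0,0,0,0,18,-22,-7,0,0,0,0,18,-22,-7,0,0,0,0,18,-22,-7,0]'
python3 -m pendant '[0,0,0,18,-22,-7,0,0,0,0,18,-22,-7,0,0,0,0,18,-22,-7,0,0,0,0,18,-22,-7,0,0,0,0,20,-24,-7,0]'
python3 -m pendant '[0,0,0,0,0,-10,0,0,0,0,0,-10,0,0,0,0,0,-10,0,0,0,0,0,0,0,0,0,0,0,0,0,0]' ; python3 -m pendant '[0,0,0,0,0,-10,0,0,0,0,0,-10,0,0,0,0,0,-10,0,0,0,0,0,0,0,0,0,0,0,0,0,0,0,0,0]'
python3 - <<'E'
from h import *
s=snapshot("top"); cv2.imwrite("pics/c2.png",cv2.resize(s["img"][130:290,120:320],None,fx=3,fy=3)) 
print(status.state()["eef_pos"],status.state()["ft_force"])
E
```

```text
clock: 1.6
eef_pos: [0.3162, 0.5253, 0.2182]
orientation: [180.0, 0.0, 160.5]
ft_force: [-0.6, 0.5, 0.3]
opening: 0.0855
grip_force: 0.0
clock: 2.1
eef_pos: [0.4063, 0.4154, 0.1833]
orientation: [180.0, 0.0, 160.5]
ft_force: [0.3, 0.0, 0.5]
opening: 0.0858
grip_force: 0.0
clock: 2.6
eef_pos: [0.4981, 0.3038, 0.1483]
orientation: [180.0, -0.0, 160.5]
ft_force: [-0.5, -0.8, 0.3]
opening: 0.0854
grip_force: 0.0
clock: 3.1
eef_pos: [0.4867, 0.2955, 0.1389]
orientation: [179.9, 0.0, 160.6]
ft_force: [0.5, -0.6, -0.3]
opening: 0.0853
grip_force: 0.0
[0.48711401 0.29540644 0.13898251] [-0.62164989  0.89025478 -0.23132075]validation failed for argument at $...
```

```bash
python3 -c "
from h import *
s=status.state();print(s['joints'].round(1),s['qd'].round(2),s['eef_pos'])"
```

```text
[-37.5  24.2   2.6 109.1  -1.5  46.6  36.5] [ 0.18  0.31  0.43 -0.35  0.07  0.11  0.05] [0.48711401 0.29540644 0.13898251]
```

View pics/c2.png

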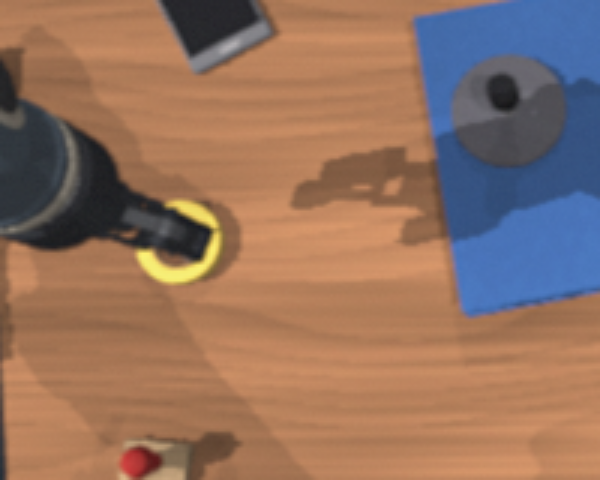

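The picture shows the gripper above the yellow ring (crop 180,240), but the last descent drifted sideways. I'll probe with a small move.

```bash
python3 -m pendant '[0,0,0,0,0,0,0,0,0,0,0,0,0,0,0,0,0,0,0,0,0,0,0,0,0,0,0,0,0,0,0,0,0,0,0]'; python3 -m pendant '[0,0,0,0,0,-10,0,0,0,0,0,0,0,0,0,0,0,0,0,0,0,0,0,0,0,0,0,0,0,0,0,0,0,0,0]'
```

```text
clock: 3.65
eef_pos: [0.4876, 0.2942, 0.1383]
orientation: [180.0, -0.0, 160.5]
ft_force: [0.4, 0.3, -0.7]
opening: 0.0854
grip_force: 0.0
clock: 4.15
eef_pos: [0.4877, 0.2943, 0.1284]
orientation: [180.0, 0.0, 160.5]
ft_force: [0.6, -0.4, 0.3]
opening: 0.0855
grip_force: 0.0
```

My own zero-count slip caused the drift, since the rows were misaligned. The arm is fine. Correcting and descending.

```bash
python3 -m pendant '[0,0,0,5,5,-20,0, 0,0,0,5,5,-20,0, 0,0,0,0,0,-20,0, 0,0,0,0,0,-20,0, 0,0,0,0,0,-20,0]'; python3 -m pendant '[0,0,0,0,0,-3,0, 0,0,0,0,0,-3,0, 0,0,0,0,0,-3,0, 0,0,0,0,0,0,0, 0,0,0,0,0,0,0]' 
python3 -m pendant '[0,0,0,0,0,0,40, 0,0,0,0,0,0,60, 0,0,0,0,0,0,70, 0,0,0,0,0,0,80, 0,0,0,0,0,0,90]' 20
python3 -m pendant '[0,0,0,0,0,0,100, 0,0,0,0,0,0,100, 0,0,0,0,0,0,100, 0,0,0,0,0,0,100, 0,0,0,0,0,0,100]'
```

```text
clock: 4.65
eef_pos: [0.4978, 0.3044, 0.0278]
orientation: [180.0, 0.0, 160.5]
ft_force: [0.6, -0.8, 0.1]
opening: 0.0856
grip_force: 0.0
clock: 5.15
eef_pos: [0.498, 0.3045, 0.0201]
orientation: [179.9, 0.0, 160.5]
ft_force: [0.4, 1.5, 0.1]
opening: 0.0853
grip_force: 0.0
clock: 5.65
eef_pos: [0.4978, 0.3044, 0.0203]
orientation: [180.0, 0.0, 160.5]
ft_force: [-1.0, -1.1, 5.6]
opening: 0.0658
grip_force: 21.1
clock: 6.15
eef_pos: [0.4979, 0.3044, 0.0203]
orientation: [180.0, 0.0, 160.5]
ft_force: [-0.8, -0.9, 6.4]
opening: 0.0655
grip_force: 21.1
```

The tips touch the desk and are flush with the roll's underside. I'll re-grip 3 mm higher, so that they clear the base, then lift.

```bash
python3 -m pendant '[0,0,0,0,0,1,0, 0,0,0,0,0,1,0, 0,0,0,0,0,1,0, 0,0,0,0,0,1,40, 0,0,0,0,0,0,70]'; python3 -m pendant '[0,0,0,0,0,0,100, 0,0,0,0,0,0,100, 0,0,0,0,0,0,100, 0,0,0,0,0,0,100, 0,0,0,0,0,0,100]'
python3 -m pendant '[0,0,0,0,0,10,100, 0,0,0,0,0,30,100, 0,0,0,0,0,40,100, 0,0,0,0,0,40,100, 0,0,0,0,0,30,100]'
python3 - <<'E'
from h import *
s=snapshot("scene"); t=status.state(); e=t["eef_pos"]; print(e,t["opening"],t["grip_force"])
uv=proj(s,e-[0,0,.01]); m=biggest(yel(s),uv,40)
z=e[2]-.0225; print(fit(s,m,.033,z,z+.015), proj(s,e))
u,v=map(int,uv); cv2.imwrite("pics/c3.png",cv2.resize(s["img"][v-50:v+50,u-60:u+60],None,fx=5,fy=5))
for n in("top","scene"):
    s=snapshot(n)
    r=silhouettes("stand",n)
    if r:
        for k in place_of("stand",n)[:1]: print(n,ray(s,k["xy"],.035))
    # knob top: dark blob
    h,S,v=hsv(s); uv=proj(s,[.59,.0413,.088]); m=biggest((v<60)&(S<120),uv,14); print(n,fit(s,m,.012,.075,.101))
E
```

```text
clock: 6.65
eef_pos: [0.4977, 0.3043, 0.0239]
orientation: [180.0, -0.0, 160.5]
ft_force: [-1.8, -1.1, 5.0]
opening: 0.0655
grip_force: 20.9
clock: 7.15
eef_pos: [0.4977, 0.3043, 0.024]
orientation: [180.0, 0.0, 160.5]
ft_force: [-1.4, -0.7, 5.5]
opening: 0.0651
grip_force: 20.9
clock: 7.65
eef_pos: [0.4981, 0.3045, 0.1764]
orientation: [179.9, 0.1, 160.5]
ft_force: [0.6, 0.3, -1.3]
opening: 0.0652
grip_force: 22.6
[0.50037312 0.3059198  0.18108525] 0.0652531141192831 22.60543822310865
(array([0.5061533 , 0.30284075]), np.float64(0.9560707408444895)) [477.87877022 187.09430844]
top [0.58944055 0.04286619 0.035     ]
top (array([0.58908568, 0.04186238]), np.float64(0.8988840505269403))
scene (array([0.59352054, 0.04311498]), np.float64(0.9717602455945413))
```

View pics/c3.png

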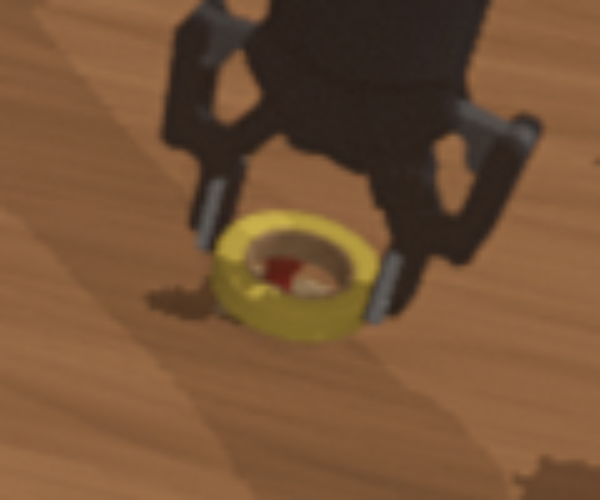

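The roll is held flat between the pad tips (crop 300,275). I'll let the arm settle above the stand, then measure from both cameras.

```bash
python3 -m pendant '[0,0,0,9,-26,0,100, 0,0,0,9,-26,0,100, 0,0,0,9,-26,0,100, 0,0,0,9,-26,0,100, 0,0,0,9,-26,0,100]'
python3 -m pendant '[0,0,0,9,-26,0,100, 0,0,0,9,-26,0,100, 0,0,0,9,-26,0,100, 0,0,0,9,-26,0,100, 0,0,0,9,-26,0,100]'
python3 -m pendant '[0,0,0,0,0,0,100, 0,0,0,0,0,0,100, 0,0,0,0,0,0,100, 0,0,0,0,0,0,100, 0,0,0,0,0,0,100]'
python3 - <<'E'
from h import *
s=snapshot("scene"); t=status.state(); e=t["eef_pos"]; print(e,t["opening"],t["grip_force"])
uv=proj(s,e-[0,0,.015]); m=biggest(yel(s),uv,45)
for d in(.022,.024,.026):
    z=e[2]-d; p,q=fit(s,m,.033,z,z+.015); print(d,p-e[:2],q)
u,v=map(int,uv); a=s["img"][v-60:v+100,u-80:u+80]; 
s=snapshot("top"); uv=proj(s,e-[0,0,.015]); m=biggest(yel(s),uv,45)
z=e[2]-.024; 
p,q=fit(s,m,.033,z,z+.015); print(p-e[:2],q,m.sum())
u,v=map(int,uv); b=s["img"][v-80:v+80,u-80:u+80]
cv2.imwrite("pics/c4.png",cv2.resize(np.hstack([a,b]),None,fx=2.5,fy=2.5,interpolation=cv2.INTER_CUBIC))
E
```

```text
clock: 8.45
eef_pos: [0.5419, 0.1728, 0.1715]
orientation: [-179.9, -0.2, 160.5]
ft_force: [-0.2, 0.2, -0.6]
opening: 0.0651
grip_force: 22.6
clock: 8.95
eef_pos: [0.5868, 0.043, 0.1715]
orientation: [-179.9, -0.2, 160.5]
ft_force: [-0.2, 0.8, -0.7]
opening: 0.0649
grip_force: 22.6
clock: 9.45
eef_pos: [0.5873, 0.0454, 0.1732]
orientation: [180.0, -0.0, 160.6]
ft_force: [0.1, -0.1, -0.9]
opening: 0.0655
grip_force: 22.6
[0.58736407 0.04518389 0.17327357] 0.06502263243644132 22.596995970234275
0.022 [ 0.00225522 -0.00197059] 0.9092415925021625
0.024 [ 5.12537126e-05 -2.51299954e-03] 0.9120358668846871
0.026 [-0.00215272 -0.00305541] 0.9148301525693843Traceback (most recent call last):
  File "<stdin>", line 7, in <module>
  File "h.py", line 28, in biggest
    return l==1+np.argmax(st[1:,4])
                ~~~~~~~~~^^^^^^^^^^
    return _wrapfunc(a, 'argmax', axis=axis, out=out, **kwds)
    return bound(*args, **kwds)
ValueError: attempt to get argmax of an empty sequence
```

```bash
python3 -m pendant '[0,0,0,3,-2,-10,100, 0,0,0,0,0,-15,100, 0,0,0,0,0,-15,100, 0,0,0,0,0,0,100, 0,0,0,0,0,0,100]'
python3 - <<'E'
from h import *
s=snapshot("scene"); t=status.state(); e=t["eef_pos"]; print(e)
uv=proj(s,e-[0,0,.015]); m=biggest(yel(s),uv,45)
z=e[2]-.024; p,q=fit(s,m,.033,z,z+.015); print(p,q)
h,S,v=hsv(s); uvb=proj(s,[.591,.0427,.04])
# base disc rim only (below the roll): compare model outline with picture
u,v=map(int,uvb); im=s["img"].copy(); a=cv2.resize(im[v-70:v+50,u-60:u+60],None,fx=5,fy=5,interpolation=cv2.INTER_CUBIC)
for r,zz,c in((.045,.043,(0,0,255)),(.045,.035,(0,0,255)),(.012,.101,(255,255,0)),(.012,.075,(255,255,0))):
    P=np.array([proj(s,[.591+r*np.cos(t),.0427+r*np.sin(t),zz]) for t in A]); P=(P-[u-60,v-70]+.5)*5
    cv2.polylines(a,[P.astype(np.int32)],True,c,1)
cv2.imwrite("pics/c5.png",a)
E
```

```text
clock: 10.05
eef_pos: [0.5904, 0.0421, 0.1327]
orientation: [-180.0, -0.1, 160.5]
ft_force: [0.6, -0.2, -0.0]
opening: 0.065
grip_force: 22.6
[0.59082902 0.04222351 0.13338588]
[0.59233395 0.03980774] 0.9046252030303614
```

View pics/c5.png

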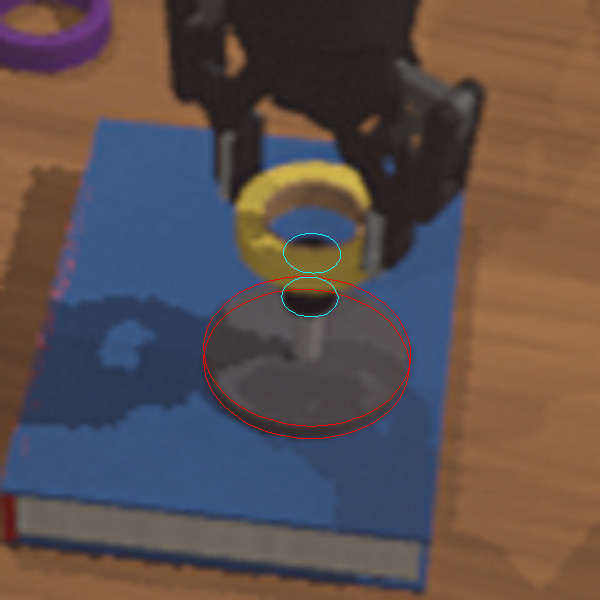

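The overlay at (0.591, 0.0427) lies on the base, and the knob is under the hole at about (310,255). Lowering.

```bash
python3 -m pendant '[0,0,0,0,0,-12,100, 0,0,0,0,0,-12,100, 0,0,0,0,0,-12,100, 0,0,0,0,0,-12,100, 0,0,0,0,0,-12,100]'
python3 -m pendant '[0,0,0,0,0,-2,100, 0,0,0,0,0,-1,100, 0,0,0,0,0,-1,100, 0,0,0,0,0,0,100, 0,0,0,0,0,0,100]'
```

```text
clock: 10.6
eef_pos: [0.5903, 0.0422, 0.072]
orientation: [-180.0, -0.0, 160.5]
ft_force: [-0.2, -0.5, 0.1]
opening: 0.0652
grip_force: 22.6
clock: 11.1
eef_pos: [0.5909, 0.0422, 0.0698]
orientation: [180.0, 0.0, 160.5]
ft_force: [0.1, -0.1, -1.1]
opening: 0.0651
grip_force: 22.6
```

```bash
python3 -m pendant '[0,0,0,0,0,-1,100, 0,0,0,0,0,0,100, 0,0,0,0,0,-1,100, 0,0,0,0,0,0,100, 0,0,0,0,0,0,100]'
```

```text
clock: 11.6
eef_pos: [0.5905, 0.0422, 0.0673]
orientation: [180.0, -0.0, 160.5]
ft_force: [0.2, -0.3, -0.9]
opening: 0.0652
grip_force: 22.6
```

```bash
python3 -m pendant '[0,0,0,0,0,-1,100, 0,0,0,0,0,0,100, 0,0,0,0,0,0,100, 0,0,0,0,0,0,100, 0,0,0,0,0,0,100]'
python3 -m pendant '[0,0,0,0,0,0,90, 0,0,0,0,0,0,80, 0,0,0,0,0,0,70, 0,0,0,0,0,0,60, 0,0,0,0,0,0,40]'
python3 -m pendant '[0,0,0,0,0,0,20, 0,0,0,0,0,0,0, 0,0,0,0,0,0,0, 0,0,0,0,0,0,0, 0,0,0,0,0,0,0]'
python3 -m pendant '[0,0,0,0,0,10,0, 0,0,0,0,0,20,0, 0,0,0,0,0,30,0, 0,0,0,0,0,30,0, 0,0,0,0,0,30,0]'
python3 -m pendant '[0,0,0,-7,-22,0,0, 0,0,0,-7,-22,0,0, 0,0,0,-7,-22,0,0, 0,0,0,-7,-22,0,0, 0,0,0,-7,-22,0,0]'
python3 - <<'E'
from h import *
for n in("scene","top"):
    s=snapshot(n); uv=proj(s,[.591,.0425,.05]); m=biggest(yel(s),uv,30); print(n,fit(s,m,.033,.043,.058))
s=snapshot("scene"); u,v=map(int,proj(s,[.591,.0427,.05])); cv2.imwrite("pics/c6.png",cv2.resize(s["img"][v-60:v+60,u-60:u+60],None,fx=4,fy=4,interpolation=cv2.INTER_CUBIC))
E
```

```text
clock: 12.1
eef_pos: [0.5907, 0.0422, 0.067]
orientation: [180.0, 0.0, 160.5]
ft_force: [-2.3, -0.3, 5.0]
opening: 0.065
grip_force: 23.1
clock: 12.6
eef_pos: [0.5908, 0.0422, 0.0664]
orientation: [180.0, 0.0, 160.5]
ft_force: [-0.1, 0.2, 0.4]
opening: 0.0718
grip_force: 0.0
clock: 13.1
eef_pos: [0.5906, 0.0422, 0.0663]
orientation: [180.0, -0.0, 160.5]
ft_force: [-0.4, -0.6, -0.5]
opening: 0.0855
grip_force: 0.0
clock: 13.6
eef_pos: [0.5905, 0.0422, 0.1883]
orientation: [180.0, 0.0, 160.5]
ft_force: [-0.1, -0.3, -0.2]
opening: 0.0856
grip_force: 0.0
clock: 14.1
eef_pos: [0.5553, -0.0687, 0.1872]
orientation: [180.0, 0.1, 160.5]
ft_force: [0.0, 0.0, 0.2]
opening: 0.0853
grip_force: 0.0
scene (array([0.59178823, 0.0429205 ]), np.float64(0.9403622493401504))
top (array([0.58274442, 0.02365833]), np.float64(0.506323760762822))
```

View pics/c6.png

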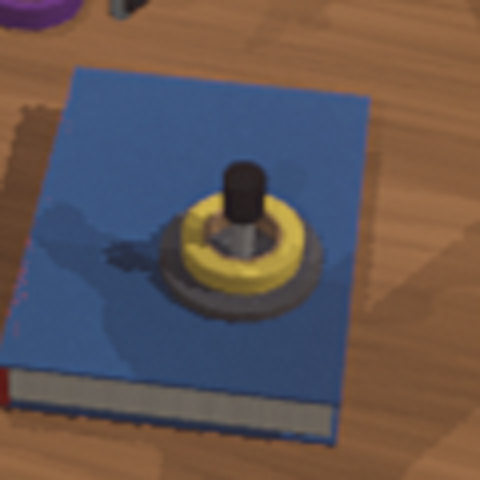

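The yellow roll is seated and centred on the base (crop 242,240), and the fit agrees to about 1 mm. Now the green roll.

```bash
python3 -m pendant '[0,0,0,-7,-22,0,0, 0,0,0,-7,-22,0,0, 0,0,0,-7,-22,0,0, 0,0,0,-7,-22,0,0, 0,0,0,-7,-22,0,0]'
python3 -m pendant '[0,0,0,-7,-22,0,0, 0,0,0,-7,-22,0,0, 0,0,0,-7,-22,0,0, 0,0,0,-7,-22,0,0, 0,0,0,-9,-22,0,0]'
python3 -m pendant '[0,0,0,0,0,-30,0, 0,0,0,0,0,-30,0, 0,0,0,0,0,-30,0, 0,0,0,0,0,-30,0, 0,0,0,0,0,-10,0]'
python3 -m pendant '[0,0,0,0,0,-10,0, 0,0,0,0,0,-10,0, 0,0,0,0,0,-7,0, 0,0,0,0,0,-4,0, 0,0,0,0,0,0,0]'
python3 -m pendant '[0,0,0,0,0,0,50, 0,0,0,0,0,0,70, 0,0,0,0,0,0,85, 0,0,0,0,0,0,100, 0,0,0,0,0,0,120]' 20
```

```text
clock: 14.75
eef_pos: [0.5212, -0.177, 0.1868]
orientation: [179.9, 0.0, 160.6]
ft_force: [-0.6, -0.2, -0.2]
opening: 0.0854
grip_force: 0.0
clock: 15.25
eef_pos: [0.4848, -0.2871, 0.1868]
orientation: [179.9, 0.1, 160.6]
ft_force: [0.6, 0.2, -0.3]
opening: 0.0854
grip_force: 0.0
clock: 15.75
eef_pos: [0.4832, -0.2854, 0.0538]
orientation: [179.9, -0.3, 160.6]
ft_force: [-0.5, -0.2, -0.8]
opening: 0.0852
grip_force: 0.0
clock: 16.25
eef_pos: [0.4836, -0.2878, 0.0253]
orientation: [180.0, -0.0, 160.5]
ft_force: [-0.3, 0.5, -0.5]
opening: 0.0856
grip_force: 0.0
clock: 16.75
eef_pos: [0.4838, -0.2879, 0.026]
orientation: [180.0, 0.0, 160.5]
ft_force: [-0.6, 0.9, 6.4]
opening: 0.0526
grip_force: 20.5
```

```bash
python3 -m pendant '[0,0,0,0,0,5,120, 0,0,0,0,0,25,120, 0,0,0,0,0,40,120, 0,0,0,0,0,40,120, 0,0,0,0,0,40,120]'
python3 -m pendant '[0,0,0,7,22,0,120, 0,0,0,7,22,0,120, 0,0,0,7,22,0,120, 0,0,0,7,22,0,120, 0,0,0,7,22,0,120]'
python3 -m pendant '[0,0,0,7,22,0,120, 0,0,0,7,22,0,120, 0,0,0,7,22,0,120, 0,0,0,7,22,0,120, 0,0,0,7,22,0,120]'
python3 -m pendant '[0,0,0,7,22,0,120, 0,0,0,7,22,0,120, 0,0,0,7,22,0,120, 0,0,0,7,22,0,120, 0,0,0,9,22,0,120]'
python3 -m pendant '[0,0,0,0,0,-15,120, 0,0,0,0,0,-15,120, 0,0,0,0,0,-10,120, 0,0,0,0,0,0,120, 0,0,0,0,0,0,120]'
python3 - <<'E'
from h import *
s=snapshot("scene"); t=status.state(); e=t["eef_pos"]; print(e)
uv=proj(s,e-[0,0,.018]); m=biggest(grn(s),uv,40); z=e[2]-.026; print(fit(s,m,.027,z,z+.015))
u,v=map(int,proj(s,[.591,.0427,.08])); cv2.imwrite("pics/c7.png",cv2.resize(s["img"][v-60:v+60,u-60:u+60],None,fx=4,fy=4,interpolation=cv2.INTER_CUBIC))
E
```

```text
clock: 17.25
eef_pos: [0.4832, -0.2877, 0.1768]
orientation: [180.0, -0.0, 160.5]
ft_force: [0.1, -0.4, -0.6]
opening: 0.0527
grip_force: 21.3
clock: 17.75
eef_pos: [0.5186, -0.1769, 0.1754]
orientation: [180.0, -0.0, 160.5]
ft_force: [0.4, 0.9, -0.6]
opening: 0.0528
grip_force: 21.3
clock: 18.25
eef_pos: [0.5536, -0.0669, 0.1754]
orientation: [180.0, -0.0, 160.5]
ft_force: [0.9, -0.9, 0.2]
opening: 0.0522
grip_force: 21.3
clock: 18.75
eef_pos: [0.5904, 0.043, 0.1753]
orientation: [-180.0, -0.0, 160.5]
ft_force: [0.7, -0.1, -1.4]
opening: 0.0523
grip_force: 21.3
clock: 19.25
eef_pos: [0.5907, 0.0419, 0.1355]
orientation: [180.0, 0.0, 160.4]
ft_force: [0.3, -0.8, -0.3]
opening: 0.0524
grip_force: 21.3
[0.59099047 0.04199917 0.13592725]
(array([0.59251179, 0.03904575]), np.float64(0.9012746093906584))
```

View pics/c7.png

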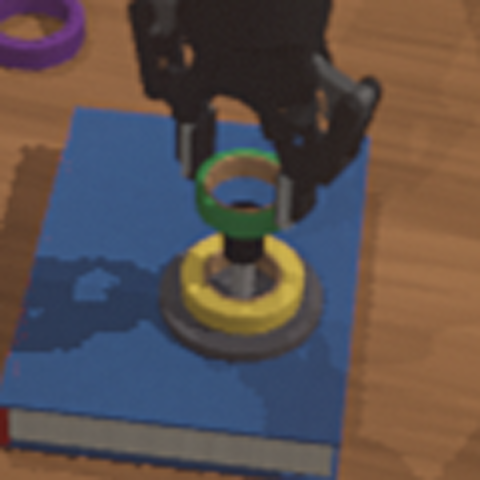

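The green ring (crop 243,192) is right over the knob (243,215), with yellow seated below. Lowering to seat it.

```bash
python3 -m pendant '[0,0,0,0,0,-12,120, 0,0,0,0,0,-12,120, 0,0,0,0,0,-12,120, 0,0,0,0,0,-10,120, 0,0,0,0,0,-2,120]'
python3 -m pendant '[0,0,0,0,0,-1,120, 0,0,0,0,0,-1,120, 0,0,0,0,0,0,120, 0,0,0,0,0,0,120, 0,0,0,0,0,0,120]'
```

```text
clock: 19.8
eef_pos: [0.5894, 0.0421, 0.0853]
orientation: [-179.9, -0.2, 160.5]
ft_force: [-0.4, -0.1, -0.3]
opening: 0.0523
grip_force: 21.3
clock: 20.3
eef_pos: [0.5908, 0.0422, 0.0857]
orientation: [180.0, 0.0, 160.5]
ft_force: [0.6, 0.1, -0.4]
opening: 0.0521
grip_force: 21.3
```

```bash
python3 -m pendant '[0,0,0,0,0,-1,120, 0,0,0,0,0,0,120, 0,0,0,0,0,-1,120, 0,0,0,0,0,0,120, 0,0,0,0,0,0,120]'
```

```text
clock: 20.8
eef_pos: [0.5906, 0.0422, 0.0841]
orientation: [180.0, -0.0, 160.5]
ft_force: [-2.0, 0.7, 5.3]
opening: 0.0523
grip_force: 21.7
```

```bash
python3 -m pendant '[0,0,0,0,0,0,110, 0,0,0,0,0,0,95, 0,0,0,0,0,0,80, 0,0,0,0,0,0,60, 0,0,0,0,0,0,40]'
python3 -m pendant '[0,0,0,0,0,0,20, 0,0,0,0,0,0,0, 0,0,0,0,0,0,0, 0,0,0,0,0,0,0, 0,0,0,0,0,0,0]'
python3 -m pendant '[0,0,0,0,0,10,0, 0,0,0,0,0,20,0, 0,0,0,0,0,30,0, 0,0,0,0,0,40,0, 0,0,0,0,0,0,0]'
python3 - <<'E'
from h import *
s=snapshot("scene"); print(status.state()["eef_pos"])
for f,r,z in((yel,.033,.043),(grn,.027,.058)):
    m=biggest(f(s),proj(s,[.591,.0425,z]),30); print(fit(s,m,r,z,z+.015))
u,v=map(int,proj(s,[.591,.0427,.08])); cv2.imwrite("pics/c8.png",cv2.resize(s["img"][v-60:v+60,u-60:u+60],None,fx=4,fy=4,interpolation=cv2.INTER_CUBIC))
E
```

```text
clock: 21.3
eef_pos: [0.5905, 0.0422, 0.0831]
orientation: [-180.0, -0.0, 160.5]
ft_force: [0.7, -0.2, -0.0]
opening: 0.0718
grip_force: 0.0
clock: 21.8
eef_pos: [0.5905, 0.0422, 0.0833]
orientation: [180.0, -0.0, 160.5]
ft_force: [0.0, 0.5, 0.3]
opening: 0.0856
grip_force: 0.0
clock: 22.3
eef_pos: [0.5943, 0.0423, 0.1898]
orientation: [179.7, 0.6, 160.5]
ft_force: [0.9, 0.2, -0.1]
opening: 0.0855
grip_force: 0.0
[0.5925946  0.04228351 0.18712738]
(array([0.59779596, 0.04453692]), np.float64(0.8350770799995575))
(array([0.59199853, 0.04305664]), np.float64(0.944896589113854))
```

View pics/c8.png

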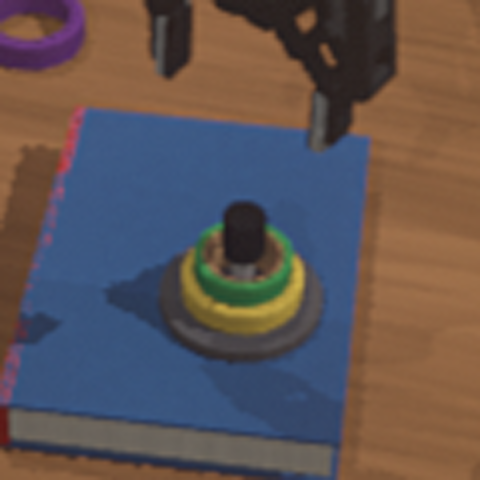

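Both rolls are seated and concentric (crop 243,270). The yellow fit is biased because green hides part of it. Now taking the knob.

```bash
python3 -m pendant '[0,0,0,0,0,-20,0, 0,0,0,0,0,-25,0, 0,0,0,0,0,-25,0, 0,0,0,0,0,-13,0, 0,0,0,0,0,0,0]'
python3 -m pendant '[0,0,0,0,0,0,80, 0,0,0,0,0,0,130, 0,0,0,0,0,0,150, 0,0,0,0,0,0,160, 0,0,0,0,0,0,170]' 40
python3 -m pendant '[0,0,0,0,0,0,185, 0,0,0,0,0,0,200, 0,0,0,0,0,0,215, 0,0,0,0,0,0,230, 0,0,0,0,0,0,230]'
python3 -m pendant '[0,0,0,0,0,0,230, 0,0,0,0,0,0,230, 0,0,0,0,0,0,230, 0,0,0,0,0,0,230, 0,0,0,0,0,0,230]'
```

```text
clock: 22.85
eef_pos: [0.5888, 0.0421, 0.0981]
orientation: [-179.9, -0.3, 160.5]
ft_force: [-0.4, -0.2, -0.2]
opening: 0.0854
grip_force: 0.0
clock: 23.35
eef_pos: [0.5908, 0.0422, 0.1009]
orientation: [180.0, 0.0, 160.5]
ft_force: [-0.0, -0.6, -0.2]
opening: 0.0286
grip_force: 0.0
clock: 23.85
eef_pos: [0.5908, 0.0422, 0.1009]
orientation: [180.0, 0.0, 160.5]
ft_force: [-0.8, -1.1, 5.5]
opening: 0.0225
grip_force: 39.2
clock: 24.35
eef_pos: [0.5907, 0.0422, 0.1009]
orientation: [180.0, 0.0, 160.5]
ft_force: [-2.3, 0.4, 6.0]
opening: 0.0223
grip_force: 39.2
```

Gripped at the knob's width. Lifting gently by 100 mm.

```bash
python3 -m pendant '[0,0,0,0,0,3,230, 0,0,0,0,0,5,230, 0,0,0,0,0,8,230, 0,0,0,0,0,10,230, 0,0,0,0,0,10,230]'
python3 -m pendant '[0,0,0,0,0,12,230, 0,0,0,0,0,12,230, 0,0,0,0,0,12,230, 0,0,0,0,0,10,230, 0,0,0,0,0,8,230]'
python3 -m pendant '[0,0,0,0,0,5,230, 0,0,0,0,0,3,230, 0,0,0,0,0,2,230, 0,0,0,0,0,0,230, 0,0,0,0,0,0,230]'
python3 -m pendant '[0,0,0,0,0,0,230, 0,0,0,0,0,0,230, 0,0,0,0,0,0,230, 0,0,0,0,0,0,230, 0,0,0,0,0,0,230]'
python3 - <<'E'
from h import *
s=snapshot("scene"); u,v=map(int,proj(s,[.591,.0427,.1))) if 0 else map(int,proj(s,[.591,.0427,.1])); cv2.imwrite("pics/c9.png",cv2.resize(s["img"][v-70:v+70,u-80:u+80],None,fx=4,fy=4,interpolation=cv2.INTER_CUBIC))
E
```

```text
clock: 24.85
eef_pos: [0.5906, 0.0422, 0.1371]
orientation: [180.0, -0.0, 160.5]
ft_force: [0.0, 0.8, -3.9]
opening: 0.0227
grip_force: 39.4
clock: 25.35
eef_pos: [0.5908, 0.0422, 0.1916]
orientation: [180.0, 0.1, 160.5]
ft_force: [-1.0, 0.8, -4.8]
opening: 0.0225
grip_force: 39.4
clock: 25.85
eef_pos: [0.5903, 0.0422, 0.1999]
orientation: [-180.0, -0.0, 160.5]
ft_force: [0.1, -0.3, -5.0]
opening: 0.0223
grip_force: 39.4
clock: 26.35
eef_pos: [0.5906, 0.0422, 0.2003]
orientation: [180.0, -0.0, 160.5]
ft_force: [-1.0, 0.1, -3.7]
opening: 0.0224
grip_force: 39.4  File "<stdin>", line 2
    s=snapshot("scene"); u,v=map(int,proj(s,[.591,.0427,.1))) if 0 else map(int,proj(s,[.591,.0427,.1])); cv2.imwrite("pics/c9.png",cv2.resize(s["img"][v-70:v+70,u-80:u+80],None,fx=4,fy=4,interpolation=cv2.INTER_CUBIC))
                                                          ^
SyntaxError: closing parenthesis ')' does not match opening parenthesis '['
```

Run:
```python
from h import *
s=snapshot("scene"); u,v=map(int,proj(s,[.591,.0427,.1])); cv2.imwrite("pics/c9.png",cv2.resize(s["img"][v-70:v+70,u-80:u+80],None,fx=4,fy=4,interpolation=cv2.INTER_CUBIC))
```

```text
(no output)
```

View pics/c9.png

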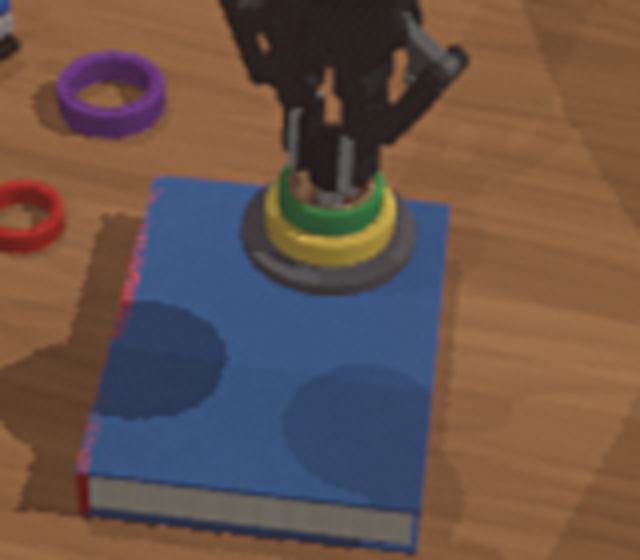

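The stand hangs level and clear of the register (crop 330,235), with both rolls seated and centred. Handing in.

```bash
python3 -c "
from bench import manip; print(manip.sign_off())"
```

```text
the job is handed in; nothing more can be done
None
```

The job is handed in at about 26 s: the yellow and then the green roll were seated and centred on the stand, and the arm is holding it level by its knob about 10 cm above the register; the hand-in call returned no verdict.

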